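Seat two turned finials in their sprung ring cradles and hold the large one down

ROBOT

A 7-joint arm with a two-finger parallel gripper is mounted at the origin on a cart in front of the work surface, level with it; the furniture and walls round the work are solid. World frame = base frame: x ahead of the robot, y to its left, z up, the work surface at z = 0. Lengths are in m, angles in rad, forces in N, time in s.
With the tool pointing down it reaches from about 0.4 to 0.85 m from the base axis. Payload 10.4 kg.
Tool frame: the origin (TCP) lies between the finger pads; the fingertips stand 22 mm ahead of it and the grasp point (between the pads) lies 3 mm ahead of it (r.nose_length is the distance from the TCP to the fingertips, in m); z points along the fingers, y is the line along which they close (so a half turn about z gives the same grasp; the last joint's range is limited). The gripper opens to 87 mm and grips with 3 to 60 N. Pads are 19 mm wide; open, the fingers measure 117 mm over their backs; the gripper's body (75 mm by 190 mm) begins 51 mm behind the grasp point.
Start: joints at [1.241, 0.332, -0.065, 1.46, 0.022, 1.35, -0.088], TCP at [0.189, -0.596, 0.245] pointing down, gripper open.
Joint ranges: [-2.6, 2.6], [-0.5, 2.12], [-1.47, 1.34], [0.16, 2.42], [-1.27, 4.41], [0.06, 2.06], [-2.6, 2.6]. Speed limits (rad/s): [2.22, 2.22, 2.79, 2.79, 3.14, 3.14, 3.14].

INTERFACE

Orientations are given as a unit quaternion [x, y, z, w].
In Python, from bench import readout, cams, r gives the robot as it stands. The module is installed in compiled form; this text tells all that it offers.
- The arm moves only by the tool step_arm, never from a script. Its argument "deltas" is a list that holds one entry, the list of rows, each a list of 7 numbers: the turn, a rotation vector about the tool's x, y, z in rad, then the shift along the tool's x, y, z in m, then the opening in per cent of the stroke, from 0 (shut) to 100 (fully open). A call has 1 to 20 rows; each row is the pose to reach, as a shift and turn from the pose commanded when the call began, along the tool's axes at that moment; what a row does not reach only later rows make up. A row lasts 1/8 s, in which the tool goes at most 62.5 mm and 10.7 degrees, less where a joint would pass 70% of its speed; a pose out of reach is approached as far as the arm can. A call with a gripper value outside its range is refused whole. The fingers move at their own pace and stop on an object; "squeeze" is the grip in N (left out, the last holds). Time passes only in rows, so rows that repeat a pose let the fingers close. It gives the time, the measured TCP pose, the force, the opening and the grip force at its end, in the units of the state.
- readout.read_state(): the state, without advancing time (a new reading comes with each control period).
- cams.camera(name): name is "scene" or "top" or "wrist"; returns a dict with "img" (384x512x3 uint8, red, green, blue), "fx", "fy", "cx", "cy" (pixels), "origin" and "rotation" of the camera in the world; the wrist camera has in their place "T_tool_cam" (4x4, takes a point from camera to tool coordinates, whose origin is the TCP and whose axes are the flange's). Camera axes: x right, y up, looking along -z (the intrinsics and any distortion apply to the point x, -y, -z); pixel columns grow to the right and rows downward; lengths in m; the calibration is good to about 2 mm. A picture is of the moment at which its call begins: read the wrist's pose just before it. There is no depth.
- r.close_job(): hands the job in; it is judged then, once.
The state is a dict: "time": time; "joint_positions": joint angles; "joint_vel": joint speeds; "joint_torque": joint torques, N m; "ee_pos": TCP position; "eef_rot": TCP orientation; "ft_force": force on the tool from outside, world axes, zero at the start; "torque": the same for the moment, N m; "width": finger opening in m; "grip_force": force on a finger pad.
Only numpy, scipy, OpenCV 4.12 (cv2) and the standard library are available. Lean on these libraries where they do the work, as an engineer would, in place of code of your own. Each camera call takes 0.05 s, during which the arm holds its last target. There are 200 camera calls.

TASK

The two turned wooden finials go foot down into the sprung ring cradle of their own size. Put the small finial into the small-ring cradle and let go of it, so that it sits upright in its ring; then put the large finial into the large-ring cradle, press it straight down until its ring reaches the bottom stop, and finish while still holding it pressed down there, as you would while glue grips. Do not disturb the other things on the bench.

Things in the scene. Friction and masses are not known exactly. Their poses are not given: they have to be found in the camera images.
- large_finial: The larger dark wooden finial, stands upright on the bench, 101 mm tall. Origin: centre of the underside of its foot; z points up along its axis. From below: round foot of radius 17 mm (z 0 to 12), ball of radius 28 mm with its centre at z = 34 mm, then a straight round neck of 22 mm diameter from z = 61 to 95 mm with a rounded top; grip it by the neck. 0.1 to 0.15 kg.
- small_finial: The smaller dark wooden finial of the same form, stands upright on the bench, 88 mm tall. Origin: centre of the underside of its foot; z up along its axis. Foot of radius 12 mm (z 0 to 12), ball of radius 21 mm with its centre at z = 29 mm, neck of 16 mm diameter from z = 49 to 82 mm with a rounded top; grip it by the neck. 0.05 to 0.08 kg.
- large_cradle: Cradle with the larger ring, fixed to the bench: a dark steel disc 96 mm across and 14 mm thick, carrying on three spring posts a level aluminium ring (bore 44 mm, outside 72 mm, 12 mm thick). Origin: centre of the underside of the disc; z up.
- small_cradle: Cradle with the smaller ring, fixed to the bench: the same steel disc 96 mm across and 14 mm thick, aluminium ring with bore 32 mm, outside 60 mm, 12 mm thick. Origin: centre of the underside of the disc; z up.
- large_cradle_seat (a point): Centre of the top face of the large ring; moves with the ring. 55 mm above the bench when the spring is relaxed, 37 mm when the ring is at its bottom stop. The seated large finial's ball rests on the edge of the bore, and its origin is then 17 mm below this point.
- small_cradle_seat (a point): Centre of the top face of the small ring; moves with the ring. 55 mm above the bench when relaxed. The seated small finial's origin is 15.5 mm below this point; its weight alone does not compress the spring.
- large_cradle_ring (a joint): How far the large ring is pressed down: 0 = up (relaxed), 0.018 m = at the bottom stop. The spring pushes up with about 4 N at the top and 13 N at the stop (0.5 N/mm).
- offcut_7: Bystander, leave alone: square wooden offcut 41x40x35 mm, lying loose. Origin: centre of its underside.
- masking_roll: Bystander, leave alone: roll of masking tape 103 mm across, 25 mm high. Origin: centre of its underside.
- carpenter_pencil_1: Bystander, leave alone: red carpenter's pencil, 167 mm long, 8 mm high. Origin: centre of its underside.
- sanding_block: Bystander, leave alone: sanding block 65x112x32 mm. Origin: centre of its underside.
There are look-alikes about, which are no part of the job. What is shaped like the large_finial but green is not meant.

How it is judged:
By the outcome, as a careful person would: the job done as asked, in the order asked, and still so for the second after the job is handed in, while the arm keeps its last pose, push and grip.
It also fails if it takes over 64 s, if anything falls off the work surface, if the arm or the gripper's body presses on something with over 40 N, if the wrist force passes 120 N, or if a joint passes its speed limit or range.

## Working session

There is one attempt and no reset: what is moved stays moved. The work goes in short steps, Python scripts to look and compute and a tool call to move; the robot and the scene stay as the last step left them, time stands still between calls to the robot, and variables do not carry over. Pictures are saved under pics/ and viewed, at most 10 in all, crops included, and the job is handed in when it is done.

Besides the shell and the picture viewer there is one more tool, called after "Call:" as name([rows], argument=value, ...), one row to a line, values as JSON. step_arm: Moves the arm, as the interface text tells. Its arguments: {"type":"object","properties":{"deltas":{"type":"array"},"squeeze":{"type":"number"}},"required":["deltas"]}

```bash
mkdir -p pics
cat > h.py <<'E'
import numpy as np, cv2
from bench import readout, cams, r
def save(n,f):
    c=cams.camera(n); cv2.imwrite(f,c["img"][:,:,::-1]); return c
def ray(c,u,v):
    d=np.array([(u-c["cx"])/c["fx"],-(v-c["cy"])/c["fy"],-1.0]); return np.array(c["origin"]),np.array(c["rotation"])@d
def onz(c,u,v,z):
    o,d=ray(c,u,v); return o+d*(z-o[2])/d[2]
def proj(c,p):
    q=np.array(c["rotation"]).T@(np.array(p)-c["origin"]); return c["cx"]-c["fx"]*q[0]/q[2], c["cy"]+c["fy"]*q[1]/q[2]
E
python3 - <<'E'
from h import *
import pickle
ims=[]
for n in("scene","top"):
    c=save(n,f"pics/{n}0.png"); pickle.dump(c,open(n+".pkl","wb")); print(n,{k:np.round(v,3).tolist() if k!="img" else 0 for k,v in c.items() if not isinstance(v,str)})
print(readout.read_state())
E
```

```text
scene {'img': 0, 'fx': 404.512, 'fy': 404.512, 'cx': 253.677, 'cy': 195.751, 'origin': [0.171, 0.775, 0.816], 'rotation': [-0.102, 0.386, 0.879, -0.26]}
top {'img': 0, 'fx': 349.056, 'fy': 349.056, 'cx': 255.046, 'cy': 190.107, 'origin': [0.436, 0.095, 1.189], 'rotation': [0.045, -0.054, -0.701, 0.71]}
{'time': 0.1, 'joint_positions': array([ 1.24138286,  0.33276958, -0.06472788,  1.46083957,  0.02159115,
        1.34992025, -0.08848042]), 'joint_vel': array([-0.00038234, -0.00031931,  0.00140978, -0.00209769, -0.00056256,
       -0.00219315,  0.00053098]), 'joint_torque': array([ 1.65763835e-03, -6.24547291e+01,  2.49209802e-02, -3.90720391e+01,
       -6.13672100e-02,  3.66791489e-02,  9.48948627e-05]), 'ee_pos': array([ 0.18868394, -0.59550409,  0.24386645]), 'eef_rot': array([ 9.88251254e-01,  1.52836757e-01, -1.14362593e-04, -6.10187282e-04]), 'ft_force': array([-0.29371958, -0.85029984, -0.19856624]), 'torque': array([-0.03324633, -0.00905031,  0.02843368]), 'grip_force': 0.0, 'width': 0.08722542018634448}
```

View pics/top0.png

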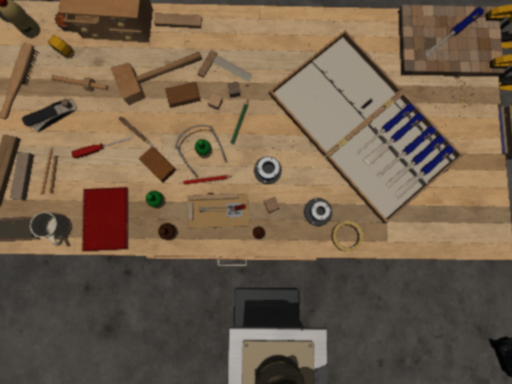

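View pics/scene0.png

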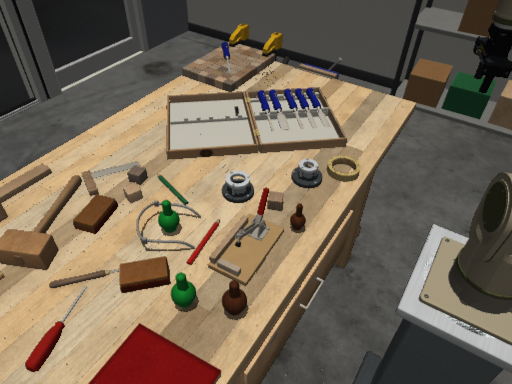

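The top view shows dark finials at (167,231) and (259,232), green look-alikes at (155,199) and (203,148), and cradles at (267,169) and (318,211). In the scene view the dark finials are at (235,298) and (298,218). The dark pair fits the description, with the larger at top (167,231), because green is excluded. Next I'll measure and make one enlarged crop.

```bash
sed -i 's/^import numpy.*/&\nfrom scipy.spatial.transform import Rotation as R/; s/return c$/c["rotation"]=R.from_quat(c["rotation"]).as_matrix() if "rotation" in c and np.size(c["rotation"])==4 else c.get("rotation"); return c/' h.py
python3 - <<'E'
from h import *
import pickle
C={}
for n in("scene","top"):
    C[n]=pickle.load(open(n+".pkl","rb"))
    C[n]["rotation"]=R.from_quat(C[n]["rotation"]).as_matrix() if np.size(C[n]["rotation"])==4 else C[n]["rotation"]
pickle.dump(C,open("C.pkl","wb"))
def crop(n,x,y,w,h,s):
    return cv2.resize(C[n]["img"][y:y+h,x:x+w,::-1],None,fx=s,fy=s,interpolation=cv2.INTER_CUBIC)
a=crop("scene",190,140,160,190,3); b=crop("top",140,145,110,100,3); d=crop("top",240,145,110,100,3)
im=np.zeros((600,800,3),np.uint8); im[:570,:480]=a
b=cv2.resize(b,(320,290)); d=cv2.resize(d,(320,290)); im[:290,480:]=b; im[300:590,480:]=d
cv2.imwrite("pics/crop1.png",im)
c=C["top"]
for nm,p in dict(L=(167,231),S=(259,232),c1=(267,169),c2=(318,211)).items(): print(nm,onz(c,*p,0.05).round(3), [round(x) for x in proj(C["scene"],onz(c,*p,.05))])
E
```

```text
L [0.459 0.364 0.05 ] [236, 295]
S [0.459 0.067 0.05 ] [299, 215]
c1 [0.668 0.042 0.05 ] [239, 181]
c2 [ 0.53  -0.126  0.05 ] [308, 167]
```

View pics/crop1.png

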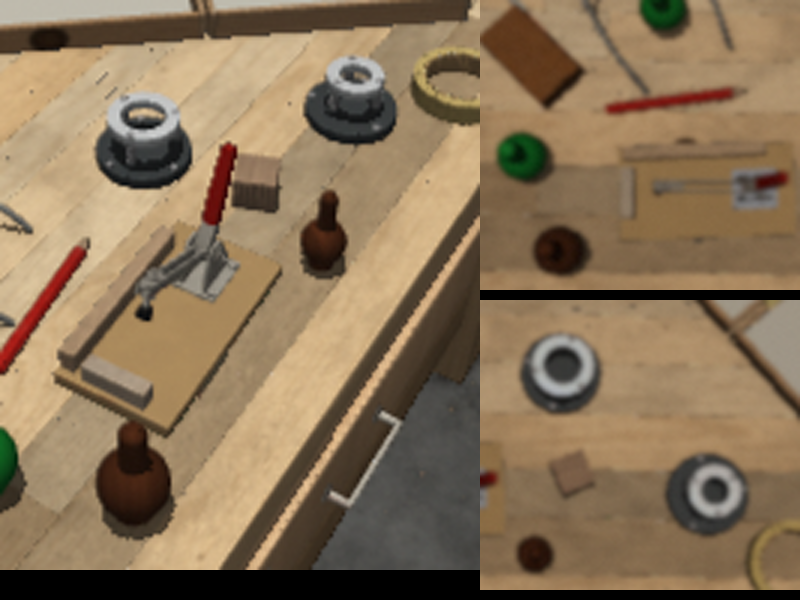

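The crop settles it. The large-bore ring is at top (267,169) → (0.668, 0.042). The small-bore ring on the same size disc is at (318,211) → (0.53, −0.126). The dark large finial is at (167,231) and the dark small one at (259,232). Next come precise centres.

Run:
```python
from h import *
import pickle
C=pickle.load(open("C.pkl","rb"))
def tri(a,b):
    (o1,d1),(o2,d2)=a,b; d1=d1/np.linalg.norm(d1); d2=d2/np.linalg.norm(d2)
    s=np.linalg.lstsq(np.c_[d1,-d2],o2-o1,rcond=None)[0]; p,q=o1+s[0]*d1,o2+s[1]*d2
    return ((p+q)/2*1000).round(1),round(np.linalg.norm(p-q)*1000,1)
def ball(n,u,v,h):
    s=6;im=C[n]["img"][v-h:v+h,u-h:u+h]; im=cv2.resize(im,None,fx=s,fy=s,interpolation=cv2.INTER_CUBIC)
    hsv=cv2.cvtColor(im,cv2.COLOR_RGB2HSV); m=((hsv[...,2]<105)&(hsv[...,1]>115)).astype(np.uint8)
    m=cv2.morphologyEx(m,cv2.MORPH_CLOSE,np.ones((13,13)))
    k,l,st,ce=cv2.connectedComponentsWithStats(m); i=1+np.argmax(st[1:,4]); m=(l==i).astype(np.uint8)
    d=cv2.distanceTransform(m,cv2.DIST_L2,5); _,mx,_,p=cv2.minMaxLoc(d)
    print(n,"r px",round(mx/s,2),"c",(p[0]+.5)/s-.5+u-h,(p[1]+.5)/s-.5+v-h, "bbox",st[i][:4]/s)
    return (p[0]+.5)/s-.5+u-h,(p[1]+.5)/s-.5+v-h
for nm,z,pt,ps in(("L",.034,(167,231),(235,300)),("S",.029,(259,232),(298,221))):
    a=ball("top",*pt,16);b=ball("scene",*ps,30 if nm=="L" else 20)
    print(nm,tri(ray(C["top"],*a),ray(C["scene"],*b)),onz(C["top"],*a,z).round(4),onz(C["scene"],*b,z).round(4))
for nm,pt,ps in(("Lc",(267,169),(237,182)),("Sc",(318,211),(308,166))):
  e={}
  for n,(u,v) in(("top",pt),("scene",ps)):
    h=20;s=6;im=cv2.resize(C[n]["img"][v-h:v+h,u-h:u+h],None,fx=s,fy=s,interpolation=cv2.INTER_CUBIC)
    hsv=cv2.cvtColor(im,cv2.COLOR_RGB2HSV); m=((hsv[...,2]>110)&(hsv[...,1]<45)).astype(np.uint8)
    cs,hi=cv2.findContours(m,cv2.RETR_CCOMP,cv2.CHAIN_APPROX_NONE)
    for i,c in enumerate(cs):
        if cv2.contourArea(c)<1500: continue
        el=cv2.fitEllipse(c if hi[0][i][3]>=0 else cv2.convexHull(c)); x,y=[(q+.5)/s-.5 for q in el[0]]; x+=u-h;y+=v-h
        print(nm,n,"hole" if hi[0][i][3]>=0 else "outer",round(x,2),round(y,2),np.round(np.array(el[1])/s,1),onz(C[n],x,y,.055).round(4))
```

```text
top r px 8.5 c 166.58333333333334 231.08333333333334 bbox [ 7.16666667  7.66666667 18.66666667 17.83333333]
scene r px 12.22 c 234.08333333333331 300.4166666666667 bbox [10.16666667  0.         41.16666667 45.5       ]
L (array([459.4, 369.1,  36.2]), np.float64(1.2)) [0.4589 0.3694 0.034 ] [0.4607 0.3682 0.034 ]
top r px 6.16 c 258.25 232.08333333333334 bbox [ 9.33333333  9.83333333 13.         13.83333333]
scene r px 7.42 c 297.4166666666667 219.75 bbox [12.33333333  2.5        15.33333333 27.        ]
S (array([459.7,  69. ,  32.2]), np.float64(0.6)) [0.4595 0.0688 0.029 ] [0.4611 0.0662 0.029 ]
Lc top outer 267.99 166.88 [21.2 22. ] [0.6739 0.0394 0.055 ]
Lc top hole 268.02 166.82 [12.6 13.1] [0.6741 0.0393 0.055 ]
Lc scene outer 237.34 178.37 [16.7 25. ] [0.6745 0.0393 0.055 ]
Lc scene hole 237.26 178.23 [ 9.4 14.9] [0.6751 0.0389 0.055 ]
Sc top outer 320.48 210.24 [18.1 18.4] [ 0.5322 -0.133   0.055 ]
Sc top hole 320.42 210.2 [9.4 9.6] [ 0.5324 -0.1328  0.055 ]
Sc scene outer 308.12 164.55 [12.8 19.8] [ 0.5328 -0.1333  0.055 ]
Sc scene hole 307.91 164.29 [6.  9.9] [ 0.5339 -0.1341  0.055 ]
```

```bash
cat >> h.py <<'E'
def go(*targets,yaw=np.pi/2):
    s=readout.read_state(); R0=R.from_quat(s["eef_rot"]); RT=R.from_quat([np.cos(yaw/2),np.sin(yaw/2),0,0])
    print("now",s["time"],np.round(s["ee_pos"],4),"turn",(R0.inv()*RT).as_rotvec().round(4),"F",s["ft_force"].round(1),"w",round(s["width"],4),s["grip_force"].round(1))
    for t in targets: print(t,(R0.inv().apply(np.array(t)-s["ee_pos"])).round(4))
E
python3 - <<'E'
from h import *
go([.45,-.3,.24],[.46,.068,.22])
E
```

```text
Traceback (most recent call last):
  File "h.py", line 14, in go
    print("now",s["time"],np.round(s["ee_pos"],4),"turn",(R0.inv()*RT).as_rotvec().round(4),"F",s["ft_force"].round(1),"w",round(s["width"],4),s["grip_force"].round(1))
                                                                                                                                               ^^^^^^^^^^^^^^^^^^^^^
AttributeError: 'float' object has no attribute 'round'
```

```bash
sed -i 's/s\["grip_force"\].round(1)/round(float(s["grip_force"]),1)/' h.py
python3 - <<'E'
from h import *
go([.45,-.3,.24],[.46,.068,.22])
E
```

```text
now 0.1 [ 0.1887 -0.5955  0.2439] turn [-1.1000e-03 -8.0000e-04 -1.2639e+00] F [-0.3 -0.9 -0.2] w 0.0872 0.0
[0.45, -0.3, 0.24] [ 0.3384 -0.2028  0.0041]
[0.46, 0.068, 0.22] [ 0.4591 -0.5505  0.0245]
```

Call:
step_arm([
  [[0,0,-0.1,0.05,-0.03,0,100],[0,0,-0.2,0.1,-0.06,0,100],[0,0,-0.3,0.15,-0.09,0,100],[0,0,-0.4,0.2,-0.12,0,100],[0,0,-0.5,0.25,-0.15,0,100],[0,0,-0.6,0.3,-0.18,0,100],[0,0,-0.7,0.338,-0.203,0.004,100],[0,0,-0.8,0.355,-0.25,0.006,100],[0,0,-0.9,0.37,-0.3,0.009,100],[0,0,-1.0,0.388,-0.35,0.012,100],[0,0,-1.1,0.405,-0.4,0.015,100],[0,0,-1.2,0.423,-0.45,0.018,100],[0,0,-1.264,0.44,-0.5,0.021,100],[0,0,-1.264,0.459,-0.55,0.024,100],[0,0,-1.264,0.459,-0.55,0.024,100],[0,0,-1.264,0.459,-0.55,0.024,100],[0,0,-1.264,0.459,-0.55,0.024,100]],
])

```text
time: 2.22
ee_pos: [0.4603, 0.0658, 0.2204]
eef_rot: [0.708, 0.706, -0.0, 0.0]
ft_force: [-0.1, -0.2, 0.4]
width: 0.0871
grip_force: 0.0
```

Run:
```python
from h import *
go([.46,.068,.12],[.46,.068,.068])
c=save("wrist","pics/w1.png"); print(c["T_tool_cam"].round(3),c["fx"],c["cx"],c["cy"])
```

```text
now 2.225 [0.4603 0.0658 0.2204] turn [-0.0003  0.0003 -0.002 ] F [-0.1 -0.2  0.4] w 0.0871 0.0
[0.46, 0.068, 0.12] [ 0.0022 -0.0002  0.1004]
[0.46, 0.068, 0.068] [ 0.0022 -0.0002  0.1524]
[[-0.001  0.957  0.291  0.08 ]
 [ 1.     0.001  0.001 -0.001]
 [ 0.001  0.291 -0.957 -0.141]
 [ 0.     0.     0.     1.   ]] 266.4057253266369 259.6599017992596 190.58363075922222
```

View pics/w1.png

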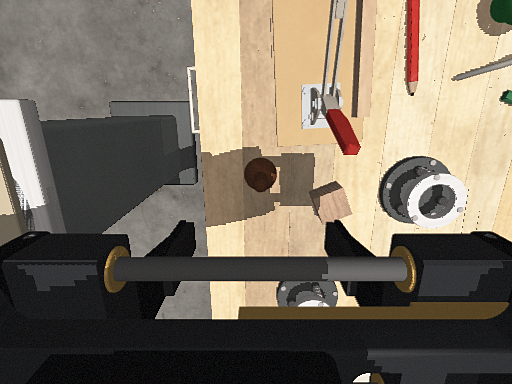

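The wrist view shows the small finial centred between the fingers at (261,174), consistent with y≈0.069. I'll descend and grip the neck.

Call:
step_arm([
  [[0,0,-0.002,0.003,0,0.04,100],[0,0,-0.002,0.003,0,0.08,100],[0,0,-0.002,0.003,0,0.11,100],[0,0,-0.002,0.003,0,0.13,100],[0,0,-0.002,0.003,0,0.144,100],[0,0,-0.002,0.003,0,0.144,100],[0,0,-0.002,0.003,0,0.144,0],[0,0,-0.002,0.003,0,0.144,0],[0,0,-0.002,0.003,0,0.144,0],[0,0,-0.002,0.003,0,0.144,0],[0,0,-0.002,0.003,0,0.144,0],[0,0,-0.002,0.003,0,0.144,0],[0,0,-0.002,0.003,0,0.144,0],[0,0,-0.002,0.003,0,0.144,0]],
], squeeze=20)

```text
time: 4.03
ee_pos: [0.4603, 0.0701, 0.0765]
eef_rot: [0.706, 0.708, -0.0, 0.0]
ft_force: [0.1, 0.0, 0.9]
width: 0.0153
grip_force: 20.1
```

Run:
```python
from h import *
go([.46,.068,.19],[.5325,-.133,.19],[.5325,-.133,.1155])
```

```text
now 4.025 [0.4603 0.0701 0.0765] turn [0.     0.0001 0.002 ] F [0.1 0.  0.9] w 0.0153 20.1
[0.46, 0.068, 0.19] [-0.0021 -0.0003 -0.1135]
[0.5325, -0.133, 0.19] [-0.2033  0.0718 -0.1135]
[0.5325, -0.133, 0.1155] [-0.2033  0.0718 -0.039 ]
```

Call:
step_arm([
  [[0,0,0,0,0,-0.02,0],[0,0,0,0,0,-0.06,0],[0,0,0,0,0,-0.1,0],[0,0,0,-0.04,0.014,-0.114,0],[0,0,0,-0.08,0.028,-0.114,0],[0,0,0,-0.12,0.042,-0.114,0],[0,0,0,-0.16,0.056,-0.114,0],[0,0,0,-0.19,0.067,-0.114,0],[0,0,0,-0.203,0.072,-0.114,0],[0,0,0,-0.203,0.072,-0.114,0],[0,0,0,-0.203,0.072,-0.114,0]],
])

```text
time: 5.4
ee_pos: [0.5325, -0.131, 0.1906]
eef_rot: [0.706, 0.709, 0.0, -0.0]
ft_force: [-0.6, 0.4, -0.2]
width: 0.0152
grip_force: 20.0
```

Run:
```python
from h import *
go([.5325,-.133,.13],[.5325,-.133,.116])
c=save("wrist","pics/w2.png")
```

```text
now 5.4 [ 0.5325 -0.131   0.1906] turn [-0.     -0.0004  0.004 ] F [-0.6  0.4 -0.2] w 0.0152 20.0
[0.5325, -0.133, 0.13] [-0.002  -0.      0.0606]
[0.5325, -0.133, 0.116] [-0.0021 -0.      0.0746]
```

View pics/w2.png

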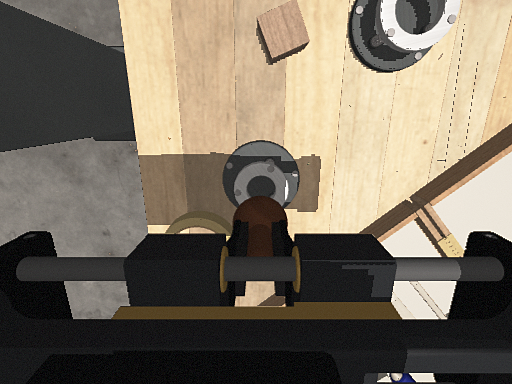

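The wrist view shows the ball at column 261 and the ring centre at about (261,186), so they line up across. I'll lower with small steps.

Call:
step_arm([
  [[0,0,0.004,-0.001,0,0.02,0],[0,0,0.004,-0.001,0,0.04,0],[0,0,0.004,-0.001,0,0.055,0],[0,0,0.004,-0.001,0,0.064,0],[0,0,0.004,-0.001,0,0.07,0],[0,0,0.004,-0.001,0,0.0735,0],[0,0,0.004,-0.001,0,0.0735,0],[0,0,0.004,-0.001,0,0.0735,0]],
])

```text
time: 6.45
ee_pos: [0.5329, -0.1337, 0.1174]
eef_rot: [0.708, 0.706, 0.0, 0.0]
ft_force: [0.1, 1.2, 0.6]
width: 0.0155
grip_force: 20.0
```

Run:
```python
from h import *
go([.5325,-.132,.116]); print(readout.read_state()["torque"])
```

```text
now 6.45 [ 0.5329 -0.1337  0.1174] turn [ 0.0007  0.0001 -0.002 ] F [0.1 1.2 0.6] w 0.0155 20.0
[0.5325, -0.132, 0.116] [ 0.0017 -0.0004  0.0014]
[ 0.18559226 -0.15839035 -0.01855092]
```

Call:
step_arm([
  [[0,0,0,0,0,0.001,0],[0,0,0,0,0,0.002,0],[0,0,0,0,0,0.002,0]],
])

```text
time: 6.82
ee_pos: [0.5329, -0.1337, 0.1153]
eef_rot: [0.708, 0.706, 0.0, 0.0]
ft_force: [0.2, 1.5, 2.7]
width: 0.0152
grip_force: 20.0
```

Contact at seat height (2.7 N, z 0.115 as expected), so I'll release and rise.

Call:
step_arm([
  [[0,0,0,0,0,0,25],[0,0,0,0,0,0,50],[0,0,0,0,0,0,60],[0,0,0,0,0,0,60],[0,0,0,0,0,0,60],[0,0,0,0,0,-0.02,60],[0,0,0,0,0,-0.06,60],[0,0,0,0,0,-0.1,100],[0,0,0,0,0,-0.13,100],[0,0,0,0.04,0,-0.13,100],[0,0,0,0.08,0,-0.13,100],[0,0,0,0.08,0,-0.13,100]],
])

```text
time: 8.32
ee_pos: [0.5328, -0.05, 0.2455]
eef_rot: [0.706, 0.708, 0.0, 0.0]
ft_force: [-0.2, -0.3, -0.0]
width: 0.0856
grip_force: 0.0
```

Run:
```python
from h import *
import pickle
go([.46,.369,.245])
a=save("top","pics/x.png");b=save("scene","pics/x.png")
pickle.dump((a,b),open("C2.pkl","wb"))
f=lambda i:cv2.resize(i,(400,400),interpolation=cv2.INTER_CUBIC)[:,:,::-1]
cv2.imwrite("pics/after_small.png",np.hstack([f(a["img"][170:250,280:360]),f(b["img"][110:210,260:360])]))
print(readout.read_state()["joint_positions"].round(2))
```

```text
now 8.325 [ 0.5328 -0.05    0.2455] turn [ 0.0008 -0.0006  0.0035] F [-0.2 -0.3 -0. ] w 0.0856 0.0
[0.46, 0.369, 0.245] [ 0.4193 -0.0714  0.0007]
[ 0.61  0.19 -0.67  1.67  0.12  1.32 -0.08]
```

View pics/after_small.png

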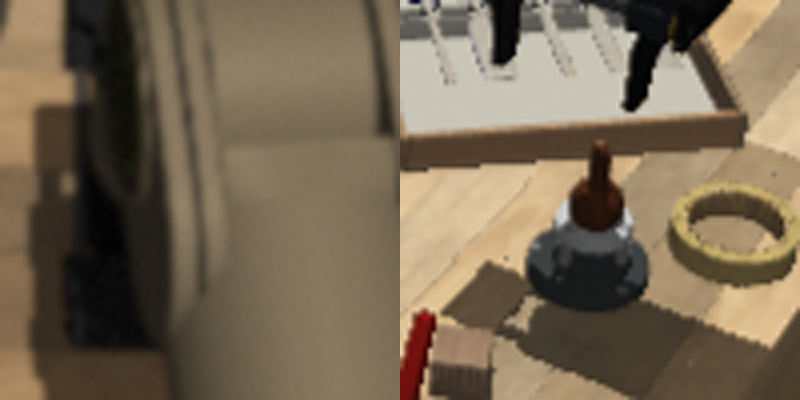

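The scene crop shows the small finial upright in its ring (neck top at (600,150), straight over the disc). On to the large finial.

Call:
step_arm([
  [[0,0,0.003,0.04,-0.007,0,100],[0,0,0.003,0.09,-0.015,0,100],[0,0,0.003,0.14,-0.024,0,100],[0,0,0.003,0.19,-0.033,0,100],[0,0,0.003,0.24,-0.041,0,100],[0,0,0.003,0.29,-0.05,0,100],[0,0,0.003,0.34,-0.058,0,100],[0,0,0.003,0.38,-0.065,0,100],[0,0,0.003,0.41,-0.07,0,100],[0,0,0.003,0.419,-0.071,0,100],[0,0,0.003,0.419,-0.071,0,100],[0,0,0.003,0.419,-0.071,0,100],[0,0,0.003,0.419,-0.071,0,100]],
])

```text
time: 10.05
ee_pos: [0.4634, 0.3641, 0.2451]
eef_rot: [0.71, 0.705, -0.0, 0.0]
ft_force: [0.1, -0.1, -0.5]
width: 0.0874
grip_force: 0.0
```

Run:
```python
from h import *
s=readout.read_state(); c=save("wrist","pics/w3.png")
im=c["img"]; hsv=cv2.cvtColor(im,cv2.COLOR_RGB2HSV); m=((hsv[...,2]<130)&(hsv[...,1]>130)&((hsv[...,0]<14)|(hsv[...,0]>172))).astype(np.uint8)
m[225:]=0
k,l,st,ce=cv2.connectedComponentsWithStats(m)
for i in range(1,k):
    if st[i,4]>200:
        d=cv2.distanceTransform((l==i).astype(np.uint8),cv2.DIST_L2,5); _,mx,_,p=cv2.minMaxLoc(d); T=c["T_tool_cam"]; Rw=R.from_quat(s["eef_rot"]).as_matrix()
        o=s["ee_pos"]+Rw@T[:3,3]; dd=Rw@T[:3,:3]@np.array([(p[0]-c["cx"])/c["fx"],-(p[1]-c["cy"])/c["fy"],-1]); print(st[i],mx,p,(o+dd*(.034-o[2])/dd[2]).round(4))
go([.46,.369,.087])
```

```text
[375  80  75  96 783] 3.59689998626709 (438, 87) [0.6831 0.4685 0.034 ]
[ 238  148   40   41 1144] 6.196899890899658 (260, 154) [0.463  0.3873 0.034 ]
now 10.1 [0.4633 0.3644 0.2451] turn [ 0.0005  0.0005 -0.0066] F [-0.4  0.4  0.3] w 0.0872 0.0
[0.46, 0.369, 0.087] [ 0.0047 -0.0034  0.1581]
```

View pics/w3.png

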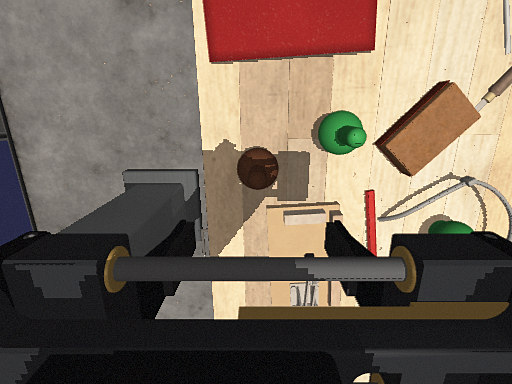

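The ball of the large dark finial is at (258,168), giving (0.460, 0.369), which agrees with the fixed views. The green one at (343,133) is clear of the fingers.

Call:
step_arm([
  [[0,0,-0.007,0.005,-0.0035,0.04,100],[0,0,-0.007,0.005,-0.0035,0.08,100],[0,0,-0.007,0.005,-0.0035,0.12,100],[0,0,-0.007,0.005,-0.0035,0.145,100],[0,0,-0.007,0.005,-0.0035,0.158,100],[0,0,-0.007,0.005,-0.0035,0.158,100],[0,0,-0.007,0.005,-0.0035,0.158,100],[0,0,-0.007,0.005,-0.0035,0.158,0],[0,0,-0.007,0.005,-0.0035,0.158,0],[0,0,-0.007,0.005,-0.0035,0.158,0],[0,0,-0.007,0.005,-0.0035,0.158,0],[0,0,-0.007,0.005,-0.0035,0.158,0],[0,0,-0.007,0.005,-0.0035,0.158,0],[0,0,-0.007,0.005,-0.0035,0.158,0],[0,0,-0.007,0.005,-0.0035,0.158,0]],
], squeeze=50)

```text
time: 11.98
ee_pos: [0.4591, 0.3703, 0.0869]
eef_rot: [0.706, 0.708, -0.0, 0.0]
ft_force: [0.7, 0.2, -0.9]
width: 0.0207
grip_force: 49.9
```

Run:
```python
from h import *
go([.46,.369,.24],[.6742,.0393,.24],[.6742,.0393,.13])
```

```text
now 11.975 [0.4591 0.3703 0.0869] turn [-0.0001  0.0002  0.002 ] F [ 0.7  0.2 -0.9] w 0.0207 49.9
[0.46, 0.369, 0.24] [-0.0014  0.0009 -0.1531]
[0.6742, 0.0393, 0.24] [-0.3315  0.2144 -0.153 ]
[0.6742, 0.0393, 0.13] [-0.3315  0.2144 -0.043 ]
```

Call:
step_arm([
  [[0,0,0,0,0,-0.02,0],[0,0,0,0,0,-0.06,0],[0,0,0,0,0,-0.11,0],[0,0,0,0,0,-0.153,0],[0,0,0,-0.03,0.019,-0.153,0],[0,0,0,-0.07,0.045,-0.153,0],[0,0,0,-0.11,0.071,-0.153,0],[0,0,0,-0.15,0.097,-0.153,0],[0,0,0,-0.19,0.123,-0.153,0],[0,0,0,-0.23,0.149,-0.153,0],[0,0,0,-0.27,0.175,-0.153,0],[0,0,0,-0.3,0.194,-0.153,0],[0,0,0,-0.32,0.207,-0.153,0],[0,0,0,-0.331,0.2145,-0.153,0],[0,0,0,-0.331,0.2145,-0.153,0],[0,0,0,-0.331,0.2145,-0.153,0],[0,0,0,-0.331,0.2145,-0.153,0]],
])

```text
time: 14.1
ee_pos: [0.6739, 0.0412, 0.2403]
eef_rot: [0.706, 0.708, 0.0, -0.0]
ft_force: [0.3, 0.2, -1.8]
width: 0.0211
grip_force: 49.9
```

Run:
```python
from h import *
go([.6742,.0393,.14],[.6742,.0393,.125],[.6742,.0393,.107])
```

```text
now 14.1 [0.6739 0.0412 0.2403] turn [ 0.0001 -0.0002  0.0038] F [ 0.3  0.2 -1.8] w 0.0211 49.9
[0.6742, 0.0393, 0.14] [-0.0019  0.0003  0.1003]
[0.6742, 0.0393, 0.125] [-0.002   0.0003  0.1153]
[0.6742, 0.0393, 0.107] [-0.002   0.0003  0.1333]
```

Call:
step_arm([
  [[0,0,0.002,-0.001,0,0.03,0],[0,0,0.002,-0.001,0,0.06,0],[0,0,0.002,-0.001,0,0.085,0],[0,0,0.002,-0.001,0,0.1,0],[0,0,0.002,-0.001,0,0.11,0],[0,0,0.002,-0.001,0,0.115,0],[0,0,0.002,-0.001,0,0.117,0],[0,0,0.002,-0.001,0,0.117,0],[0,0,0.002,-0.001,0,0.117,0]],
], squeeze=60)

```text
time: 15.22
ee_pos: [0.6748, 0.0393, 0.1239]
eef_rot: [0.707, 0.707, 0.001, 0.0]
ft_force: [0.1, 2.3, 1.8]
width: 0.0206
grip_force: 59.9
```

Run:
```python
from h import *
go([.6742,.0393,.107]); c=save("wrist","pics/w4.png")
b=save("scene","pics/x.png")
f=lambda i:cv2.resize(i,(400,400),interpolation=cv2.INTER_CUBIC)[:,:,::-1]
cv2.imwrite("pics/large1.png",np.hstack([f(c["img"][110:310,160:360]),f(b["img"][110:210,190:290])]))
```

```text
now 15.225 [0.6748 0.0393 0.1239] turn [ 0.0015 -0.0005  0.0003] F [0.1 2.3 1.8] w 0.0206 59.9
[0.6742, 0.0393, 0.107] [-0.     -0.0007  0.0169]
```

View pics/large1.png

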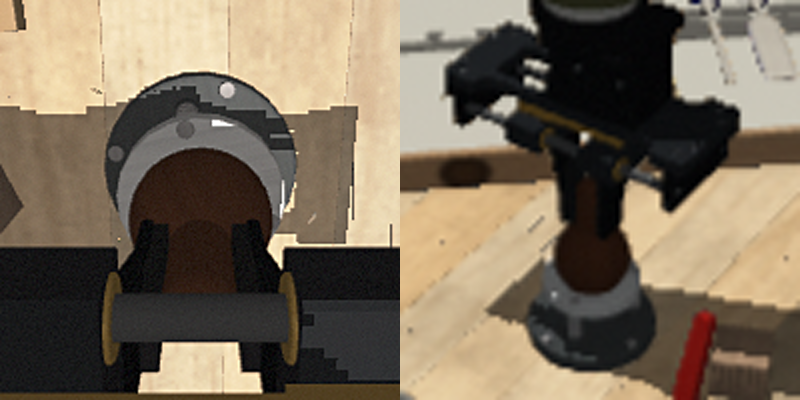

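The ball has entered the bore and the arm reads light contact. The +y side force suggests it sits about 1 mm low in y, so I'll correct that and press.

Call:
step_arm([
  [[0,0,0,0.001,0,0.002,0],[0,0,0,0.001,0,0.005,0],[0,0,0,0.001,0,0.008,0],[0,0,0,0.001,0,0.011,0],[0,0,0,0.001,0,0.014,0],[0,0,0,0.001,0,0.016,0],[0,0,0,0.001,0,0.016,0],[0,0,0,0.001,0,0.016,0]],
])

```text
time: 16.32
ee_pos: [0.6749, 0.04, 0.108]
eef_rot: [0.707, 0.707, 0.001, 0.001]
ft_force: [1.0, 1.7, 9.8]
width: 0.0207
grip_force: 60.0
```

Call:
step_arm([
  [[0,0,0,0,0,0.001,0],[0,0,0,0,0,0.002,0],[0,0,0,0,0,0.003,0],[0,0,0,0,0,0.003,0],[0,0,0,0,0,0.003,0]],
])

```text
time: 16.95
ee_pos: [0.6751, 0.0402, 0.106]
eef_rot: [0.707, 0.707, 0.001, 0.001]
ft_force: [-2.1, 0.8, 16.9]
width: 0.0208
grip_force: 60.0
```

Call:
step_arm([
  [[0,0,0,0,0,0.0005,0],[0,0,0,0,0,0.001,0],[0,0,0,0,0,0.001,0],[0,0,0,0,0,0.001,0],[0,0,0,0,0,0.001,0],[0,0,0,0,0,0.001,0]],
])

```text
time: 17.7
ee_pos: [0.6752, 0.0403, 0.1059]
eef_rot: [0.707, 0.707, 0.001, 0.001]
ft_force: [-4.7, 1.2, 23.1]
width: 0.0207
grip_force: 60.1
```

Run:
```python
from h import *
go(); b=save("scene","pics/x.png"); c=save("wrist","pics/x2.png")
f=lambda i:cv2.resize(i,(400,400),interpolation=cv2.INTER_CUBIC)[:,:,::-1]
cv2.imwrite("pics/final.png",np.hstack([f(b["img"][110:250,190:330]),f(c["img"][110:310,160:360])])); go()
```

```text
now 17.7 [0.6752 0.0403 0.1059] turn [ 0.0028  0.0001 -0.0001] F [-4.7  1.2 23.1] w 0.0207 60.1
now 17.8 [0.6752 0.0403 0.1059] turn [ 0.0028  0.0001 -0.0001] F [-5.   1.8 23.4] w 0.0207 60.1
```

View pics/final.png

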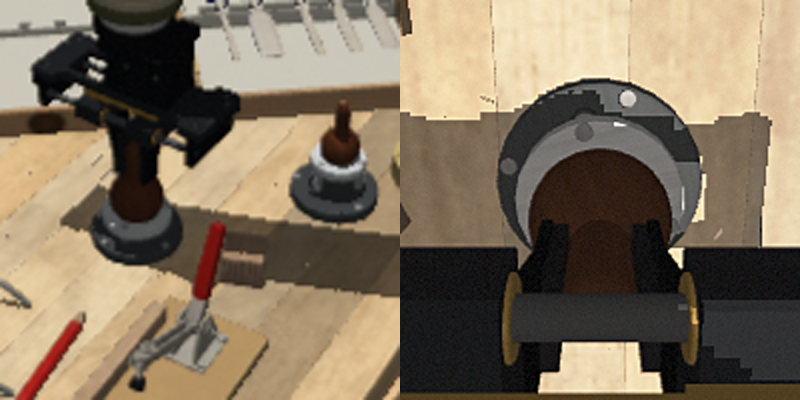

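The final view shows the large ring pressed down with the finial held upright at crop (137,195). The small finial stands upright in its ring at (343,140). The force is 23 N, and z no longer drops with added push, so the ring is at its stop.

```bash
python3 -c "
from bench import r
print(r.close_job())"
```

```text
the job is handed in; nothing more can be done
None
```

The small finial was released and stands upright in its ring, and the job was handed in at about 18 s with the large finial still held against the bottom stop at about 23 N; the bystanders in the last views looked undisturbed.

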